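# Prime the rinse unit and set its reservoir cap

## Robot

A 6-joint arm with a two-finger parallel gripper is mounted at the origin on a cart in front of the work surface, level with it; the furniture and walls round the work are solid. World frame = base frame: x ahead of the robot, y to its left, z up, the work surface at z = 0. Lengths are in m, angles in rad, forces in N, time in s.
With the tool pointing down it reaches from about 0.4 to 0.825 m from the base axis. Payload 7 kg.
Tool frame: the origin (TCP) lies midway between the tips of the shut fingers; the grasp point (between the pads) lies 19 mm behind it (ctrl.hold_point_z is the distance from the TCP to the grasp point, in m); z points along the fingers, y is the line along which they close (so a half turn about z gives the same grasp; the last joint's range is limited). The gripper opens to 88 mm and grips with 3 to 60 N. Pads are 19 mm wide; open, the fingers measure 130 mm over their backs; the gripper's body (78 mm by 193 mm) begins 47 mm behind the grasp point.
Start: joints at [1.515, 0.359, 0.012, 0, -1.224, -0.288], TCP at [0.228, 0.635, 0.197] pointing down, gripper open.
Joint ranges: [-3.07, 3.07], [-1.43, 2.12], [-1.02, 1.25], [-3.03, 1.67], [-3.05, -0], [-3.03, 3.03]. Speed limits (rad/s): [2.39, 2.39, 3.01, 3.14, 3.14, 3.14].

## Interface

Orientations are given as a 3x3 rotation matrix whose columns are the frame's x, y, z axes.
In Python, from plant import ctrl gives the robot as it stands. Calls block until the motion is done:
- ctrl.move_pose(position, orientation): joint-space move of the TCP to a pose.
- ctrl.movel(position, rotation=None, feed=0.15): straight line of the TCP; rotation=None keeps the orientation; feed is the mean speed in m/s.
- ctrl.move_joints(angles): joint-space move.
- ctrl.gripper_to(opening): finger opening in m; the grip force is fixed at half the most; returns when the fingers have stopped.
- ctrl.dwell(seconds).
- ctrl.solve_ik(position, orientation): joint angles nearest the present ones, or None.
- ctrl.capture(name): name is "scene" or "top"; returns a dict with "image" (384x512x3 uint8, red, green, blue), "fx", "fy", "cx", "cy" (pixels), "view" (4x4, takes a point from world to camera coordinates). Camera axes: x right, y up, looking along -z (the intrinsics and any distortion apply to the point x, -y, -z); pixel columns grow to the right and rows downward; lengths in m; the calibration is good to about 2 mm. A picture is of the moment at which its call begins. There is no depth.
A pose or a line that the arm cannot do raises ctrl.Unreachable and nothing moves.
- ctrl.hand_in(): hands the job in; it is judged then, once.
Readings, each from a call of its own:
- ctrl.read_t(): time.
- ctrl.read_q(): joint angles.
- ctrl.read_joint_velocities(): joint speeds.
- ctrl.read_tau(): joint torques, N m.
- ctrl.read_tcp_pos(): TCP position.
- ctrl.read_tool_rot(): TCP orientation.
- ctrl.read_wrist_force(): force on the tool from outside, world axes, zero at the start.
- ctrl.read_moment(): the same for the moment, N m.
- ctrl.read_grip_width(): finger opening in m.
- ctrl.read_finger_force(): force on a finger pad.
Only numpy, scipy, OpenCV 4.12 (cv2) and the standard library are available. Lean on these libraries where they do the work, as an engineer would, in place of code of your own. Each camera call takes 0.05 s, during which the arm holds its last target. There are 200 camera calls.

## Task

Prime the rinse unit by pressing its pump plunger all the way down to its stop and letting it come up again. Then screw the reservoir's cap clockwise until it bottoms out, back it off a quarter turn so that the reservoir can breathe, and finish while still holding the cap between the fingers at that setting, without letting go. Leave the other things on the bench where they are.

Things in the scene. Friction and masses are not known exactly. Their poses are not given: they have to be found in the camera images.
- rinse_unit: rinse unit, fixed to the bench: low grey housing, 80 mm in its x, 196 mm in its y, top 46 mm above the bench. Origin: centre of its underside, z up. On top stand the pump (axis at x 0, y +55 mm; plunger top 96 mm above the bench) and a glass reservoir, 38 mm diameter, with the screw cap (axis at x 0, y -55 mm; cap top 112 to 115 mm above the bench). A short spigot sticks out of its -x face
- pump_head (a point): centre of the top of the pump's black mushroom plunger head (31 mm diameter, 10 mm thick); 96 mm above the bench at rest. The plunger moves straight down 12 mm to a hard stop against a return spring (3 N at the top, 6 N at the stop) and springs back up when let go
- pump_plunger (a joint): travel of the plunger in m: 0 up at rest, 0.012 down at its stop
- screw_cap: the reservoir's grey ribbed screw cap, 43 mm diameter over its ribs, 27 mm tall, upright. Origin: centre of its underside, 85 mm above the bench when bottomed out; this frame rises and sinks with the thread but does not turn. Below it is only a thin collar and the glass, both narrower than the cap, down to a 48 mm socket ring whose top is 54 mm above the bench
- cap_grip (a point): on the cap's axis at the height to grip, 14 mm above its underside (99 mm above the bench when bottomed out). On the cap's top a raised white bar runs from the centre to the edge and turns with the cap; when the cap is bottomed out it points to the unit's -x, where a small white index tab stands on the housing beside the socket ring
- cap_turn (a joint): how far the cap is unscrewed, rad: 0 bottomed out (hard stop), growing counter-clockwise seen from above (right-hand thread, clockwise closes). It starts 1.9 to 2.8 rad open, rises 4 mm a turn, turns with about 0.06 N m of friction and stays where it is left; it cannot come off (stop at 4.5 rad)
- petri_dish: clear petri dish, 60 mm diameter, 12 mm high, loose, beside the unit; origin under its centre
- syringe_filter: green syringe filter disc, 28 mm diameter, 19 mm high, loose, beside the unit; origin under its centre
- small_beaker: glass beaker, 52 mm diameter, 68 mm high, loose; origin under its centre
- red_screwdriver: screwdriver with a red handle, 163 mm long, 24 mm high, lying loose; origin under its centre
- blue_marker: marker pen, 126 mm long, 12 mm thick, lying loose; origin under its centre
Things that resemble listed ones, but are neither listed nor needed, are in the scene too. Of the things like the rinse_unit, leave any that is red; of the rest the larger one is meant.

How it is judged:
By the outcome, as a careful person would: the job done as asked, in the order asked, and still so for the second after the job is handed in, while the arm keeps its last pose, push and grip.
It also fails if it takes over 70 s, if anything falls off the work surface, if the arm or the gripper's body presses on something with over 40 N, if the wrist force passes 120 N, or if a joint passes its speed limit or range.

## Working session

There is one attempt and no reset: what is moved stays moved. The work goes in short steps, each a Python script; the robot and the scene stay as the last script left them, time stands still between calls to the robot, and variables do not carry over. Pictures are saved under pics/ and viewed, at most 10 in all, crops included, and the job is handed in when it is done.

```bash
ls; mkdir -p pics; python3 - <<'E'
from plant import ctrl
import cv2,numpy as np
for n in("scene","top"):
    c=ctrl.capture(n); cv2.imwrite(f"pics/{n}0.png",cv2.resize(c["image"][:,:,::-1],(768,576),interpolation=cv2.INTER_CUBIC))
    print({k:v for k,v in c.items() if k!="image"})
print(ctrl.read_t(),ctrl.hold_point_z,ctrl.read_tool_rot())
E
```

```text
pics
{'fx': 411.8882913808901, 'fy': 411.8882913808901, 'cx': 247.97839655357134, 'cy': 187.0642298842509, 'view': array([[ 0.32300132, -0.94621307, -0.01873411, -0.19281738],
       [ 0.69187331,  0.22258029,  0.68685467, -0.43930524],
       [-0.64574103, -0.2348166 ,  0.7265533 , -0.88732491],
       [ 0.        ,  0.        ,  0.        ,  1.        ]])}
{'fx': 492.11339338901394, 'fy': 492.11339338901394, 'cx': 258.4384077793124, 'cy': 195.61630440258224, 'view': array([[-0.01889426, -0.99968907, -0.01627202,  0.03432664],
       [ 0.99226327, -0.02074632,  0.12240583, -0.5777579 ],
       [-0.12270535, -0.01383336,  0.99234673, -1.3863677 ],
       [ 0.        ,  0.        ,  0.        ,  1.        ]])}
0.1 0.0188 [[ 9.41448499e-01 -3.37156640e-01 -3.50384154e-04]
 [-3.37156786e-01 -9.41447406e-01 -1.44321893e-03]
 [ 1.56722591e-04  1.47685069e-03 -9.99998897e-01]]
```

View pics/scene0.png

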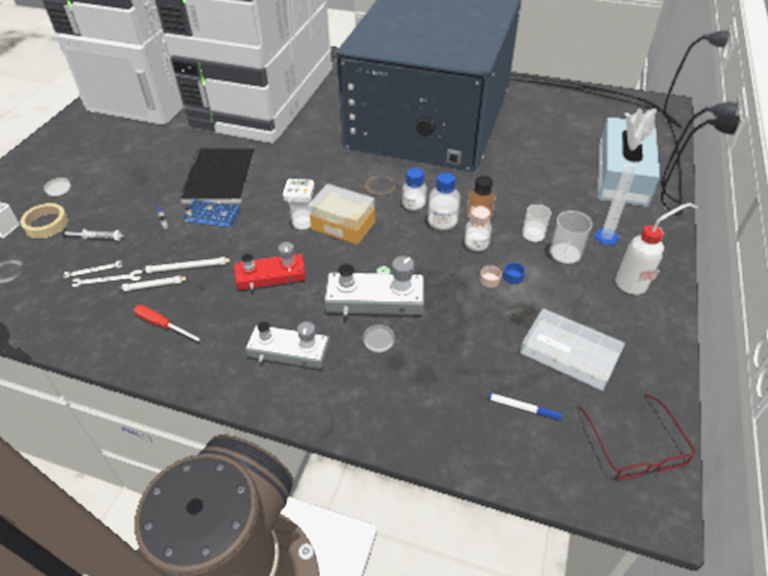

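View pics/top0.png

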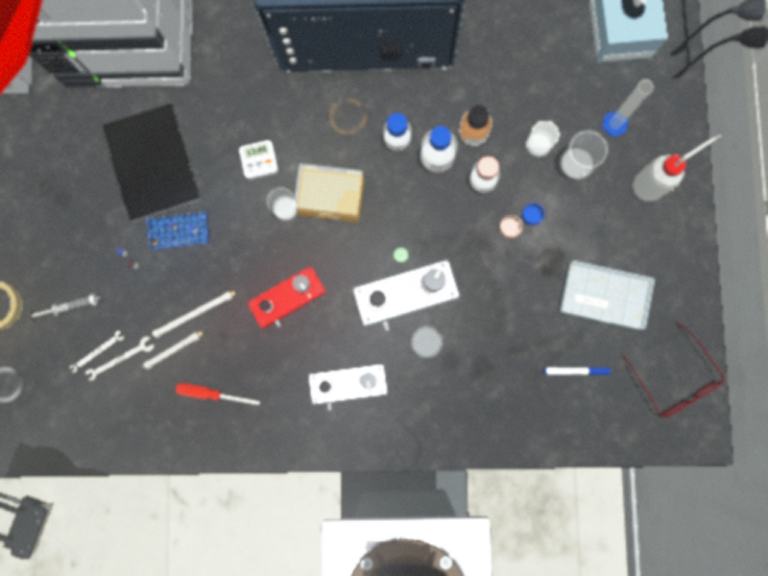

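Candidates in the top view: red unit (286,298), small white unit (347,384) and large white unit (406,292). I take the large white one: its pump is at (378,299), its cap at (433,281), and the spigot points towards the robot. I'll check it in a close crop.

```bash
cat > h.py <<'E'
from plant import ctrl
import cv2,numpy as np
def back(c,u,v,z):
    V=c["view"];R=V[:3,:3];o=-R.T@V[:3,3]
    d=R.T@np.array([(u-c["cx"])/c["fx"],-(v-c["cy"])/c["fy"],-1.]);return o+d*(z-o[2])/d[2]
def proj(c,p):
    q=c["view"][:3,:3]@np.asarray(p)+c["view"][:3,3];return np.array([c["cx"]-c["fx"]*q[0]/q[2],c["cy"]+c["fy"]*q[1]/q[2]])
E
python3 - <<'E'
from h import *
t=ctrl.capture("top");s=ctrl.capture("scene")
a=cv2.resize(t["image"][165:225,225:315],None,fx=8,fy=8,interpolation=cv2.INTER_CUBIC)[:,:720]
b=cv2.resize(s["image"][165:215,205:295],None,fx=8,fy=8,interpolation=cv2.INTER_CUBIC)
a=cv2.resize(a,(540,360));b=cv2.resize(b,(540,300))
cv2.imwrite("pics/crop1.png",cv2.resize(np.vstack([a,b]),(490,600))[:,:,::-1]) if 0 else cv2.imwrite("pics/crop1.png",np.vstack([a[:330],b[:270]])[:,:,::-1])
for n,u,v,z in(("pump",378/1.5,299/1.5,.096),("cap",433/1.5,281/1.5,.1135)): print(n,back(t,u,v,z))
for n,u,v,z in(("pump",346/1.5,272/1.5,.096),("cap",403/1.5,264/1.5,.1135)): print(n,back(s,u,v,z))
E
```

```text
pump [0.5608999  0.03997858 0.096     ]
cap [ 0.5897985  -0.06131621  0.1135    ]
pump [0.55206914 0.03529637 0.096     ]
cap [ 0.58922999 -0.0669716   0.1135    ]
```

View pics/crop1.png

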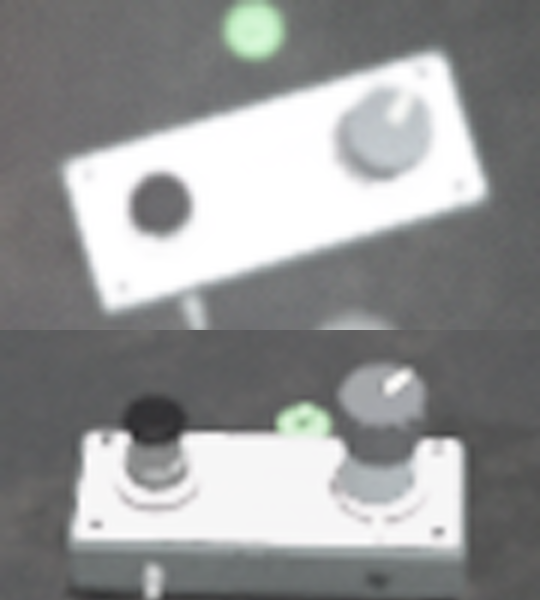

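The crop shows the large white unit: pump head at (161,204), cap at (385,131) with its bar pointing to (405,103), and the spigot on the robot side. Next I fit the unit's pose to the points in both views.

```bash
python3 - <<'E'
from h import *
from scipy.optimize import least_squares
t=ctrl.capture("top");s=ctrl.capture("scene")
f=lambda x,y,o:np.array([(x+.5)/6-.5+o[0],(y+.5)/6-.5+o[1]])
T=(225,165);S=(205,165)
obs=[(t,f(161,204,T),(0,.055,.096),1),(t,f(385,131,T),(0,-.055,.1135),1),
 (s,f(155,88,S),(0,.055,.096),1),(s,f(382,65,S),(0,-.055,.1135),1)]
for p,c in zip([(63,163),(440,50),(488,193),(107,312)],[(.04,.098),(.04,-.098),(-.04,-.098),(-.04,.098)]): obs.append((t,f(*p,T),(*c,.046),.7))
def w(X,p): c,n=np.cos(X[2]),np.sin(X[2]);return np.array([X[0]+c*p[0]-n*p[1],X[1]+n*p[0]+c*p[1],p[2]])
r=lambda X:np.concatenate([k*(proj(c,w(X,p))-o) for c,o,p,k in obs])
X=least_squares(r,[.575,-.01,.27],loss='soft_l1').x
print(X,np.round(r(X).reshape(-1,2),2))
print("pump",w(X,(0,.055,.096)),"cap",w(X,(0,-.055,.099)))
for c,o,p,k in obs[:4]: print(back(c,*o,p[2]))
a=back(t,*f(385,131,T),.1135);b=back(t,*f(405,103,T),.1135);d=b-a
a2=back(s,*f(382,65,S),.1135);b2=back(s,*f(410,42,S),.1135);d2=b2-a2
for d in(d,d2): print("turn",(np.arctan2(d[1],d[0])-(X[2]+np.pi))%(2*np.pi))
E
```

```text
[ 0.57790215 -0.01141027  0.27949022] [[ 0.04  0.1 ]
 [ 0.97 -0.29]
 [-0.45 -0.9 ]
 [-0.1  -0.53]
 [-1.03  0.1 ]
 [ 0.53 -0.68]
 [ 0.88  1.07]
 [-0.52  1.3 ]]
pump [0.56272954 0.04145552 0.096     ] cap [ 0.59307476 -0.06427606  0.099     ]
[0.56302076 0.04155568 0.096     ]
[ 0.59232348 -0.06161065  0.1135    ]
[0.55970505 0.03892197 0.096     ]
[ 0.59110983 -0.06516466  0.1135    ]
turn 2.2222347513605802
turn 2.4532772760879635
```

```bash
cat >> h.py <<'E'
def Rt(p): c,s=np.cos(p),np.sin(p);return np.array([[c,s,0],[s,-c,0],[0,0,-1.]])
def yaw(): R=ctrl.read_tool_rot();return np.arctan2(R[1,0],R[0,0])
E
python3 - <<'E'
from h import *
P=np.array([.562,.041])
ctrl.gripper_to(0.0)
ctrl.move_pose([*P,.15],Rt(.28)); print(ctrl.read_t(),ctrl.read_q().round(2))
ctrl.movel([*P,.101],feed=.1)
f0=ctrl.read_wrist_force();print(f0)
z=.099
while z>.078:
    ctrl.movel([*P,z],feed=.03);f=ctrl.read_wrist_force()-f0
    print(round(z,4),ctrl.read_tcp_pos()[2].round(4),f.round(1))
    if f[2]>18: break
    z-=.0015
ctrl.dwell(.2);print(ctrl.read_wrist_force()-f0,ctrl.read_tcp_pos())
ctrl.movel([*P,.15],feed=.1);print(ctrl.read_t(),ctrl.read_wrist_force()-f0)
for p in np.arange(-3,3.2,.5):
    q=ctrl.solve_ik([.592,-.064,.082],Rt(p));print(round(p,2),None if q is None else np.round(q,2))
E
```

```text
4.15 [ 0.42  0.21 -0.3   0.   -1.05  1.43]
[-0.14765953  0.06582915 -0.27580003]
0.099 0.0994 [ 0.1 -0.3 -0.2]
0.0975 0.0976 [ 0.5 -0.2 -1.7]
0.096 0.0959 [-0.2 -0.5 -0.4]
0.0945 0.0944 [ 0.  -0.1  0.2]
0.093 0.0929 [0.5 0.2 0.1]
0.0915 0.0914 [0.2 0.4 0.6]
0.09 0.0899 [-0.2 -0.1  0.3]
0.0885 0.0884 [-0.2 -0.9 -0.4]
0.087 0.0869 [ 1.3 -0.4  0.5]
0.0855 0.0854 [ 0.1 -0.   0.9]
0.084 0.0839 [-0.   0.1  0.1]
0.0825 0.0824 [0.1 0.7 0.5]
0.081 0.0809 [ 0.4  0.1 -0.8]
0.0795 0.0794 [ 0.  -0.7  0.7]
[ 0.22990937  0.06061159 -0.47430209] [0.56204821 0.04102458 0.07953864]
9.35 [-0.61853315 -0.11886301  0.45501966]
-3.0 [ 0.22  0.33 -0.32  0.   -0.92 -1.65]
-2.5 [ 0.22  0.33 -0.32  0.   -0.92 -1.15]
-2.0 [ 0.22  0.33 -0.32  0.   -0.92 -0.65]
-1.5 [ 0.22  0.33 -0.32  0.   -0.92 -0.15]
-1.0 [ 0.22  0.33 -0.32  0.   -0.92  0.35]
-0.5 [ 0.22  0.33 -0.32  0.   -0.92  0.85]
0.0 [ 0.22  0.33 -0.32  0.   -0.92  1.35]
0.5 [ 0.22  0.33 -0.32  0.   -0.92  1.85]
1.0 [ 0.22  0.33 -0.32  0.   -0.92  2.35]
1.5 [ 0.22  0.33 -0.32  0.   -0.92  2.85]
2.0 [ 0.22  0.33 -0.32  0.   -0.92 -2.93]
2.5 [ 0.22  0.33 -0.32  0.   -0.92 -2.43]
3.0 [ 0.22  0.33 -0.32  0.   -0.92 -1.93]
```

No force showed even at 79 mm, so either the fingers weren't shut or they missed the head. I'll look at the grip width and a picture before going on.

```bash
python3 - <<'E'
from h import *
print(ctrl.read_grip_width(),ctrl.read_finger_force())
ctrl.movel([.562,.041,.105],feed=.1)
s=ctrl.capture("scene");t=ctrl.capture("top")
p=proj(s,(.562,.041,.105));print(p,proj(s,(.562,.041,.096)),proj(t,(.562,.041,.105)))
a=cv2.resize(s["image"][120:230,170:320],(750,550),interpolation=cv2.INTER_CUBIC)
cv2.imwrite("pics/pump1.png",a[:,:,::-1])
E
```

```text
0.0005670671437930243 0.0
[229.86389252 176.35504583] [230.02177512 178.55332524] [251.52553073 198.56670483]
```

View pics/pump1.png

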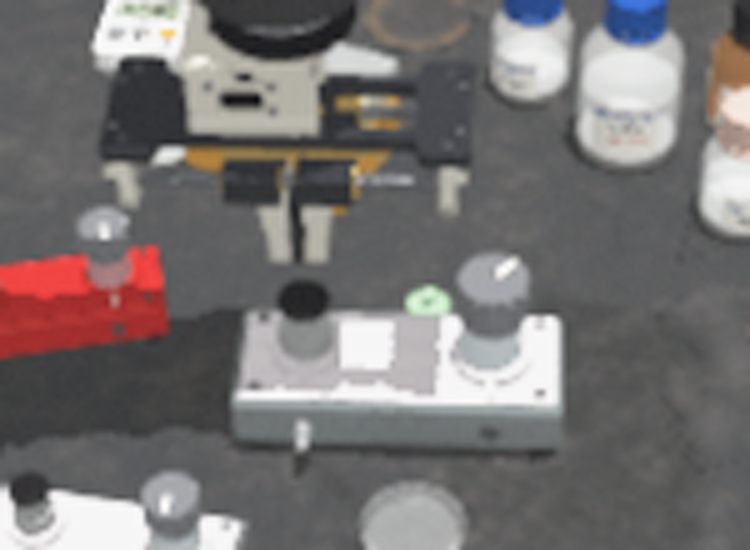

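The fingertips show at (229,172) px, about 4 px above the projected TCP at (230,176). That means the tool is either about 16 mm higher than reported or about 16 mm further out in x. The top view should tell which.

```bash
python3 - <<'E'
from h import *
t=ctrl.capture("top");s=ctrl.capture("scene")
for c in (t,s):
  for z in(.105,.121): print(proj(c,(.562,.041,z)),proj(c,(.578,.041,z)))
a=cv2.resize(t["image"][150:230,200:320],(750,500),interpolation=cv2.INTER_CUBIC)
cv2.imwrite("pics/pump2.png",a[:,:,::-1])
print(ctrl.read_tcp_pos(),ctrl.read_q(),ctrl.read_tool_rot().round(3))
E
```

```text
[251.52553073 198.56670483] [251.42565502 192.79075163]
[251.34745125 197.88026898] [251.24665151 192.03677105]
[229.86389252 176.35504583] [231.80358493 172.62865605]
[229.57886212 172.38642317] [231.5401176 168.6580749]
[0.56246371 0.04115818 0.10573342] [ 4.20145180e-01  2.54651796e-01 -3.61851266e-01  1.39689241e-04
 -9.53023986e-01  1.43063916e+00] [[ 0.961  0.276  0.001]
 [ 0.276 -0.961  0.   ]
 [ 0.001 -0.    -1.   ]]
```

View pics/pump2.png

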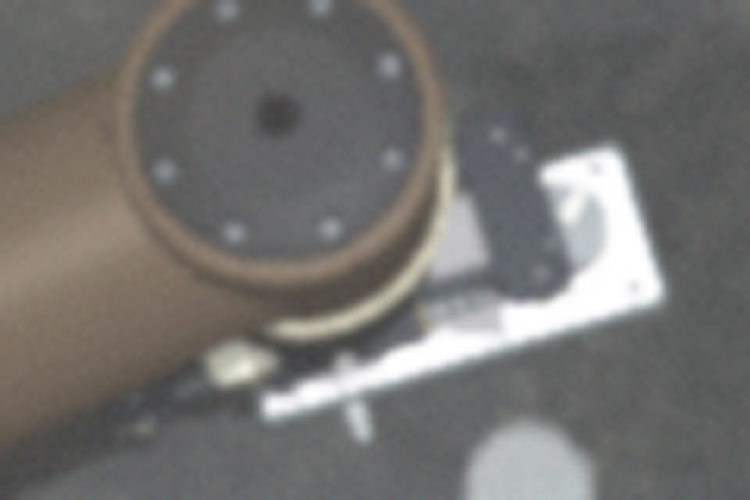

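The top view matches the reported x and y to within a few mm, and the scene view fits tips at z ≈ 0.121. So the shut tips sit about 16 mm higher than reported. I'll repeat the press, feeling for contact.

```bash
python3 - <<'E'
from h import *
P=np.array([.562,.041])
ctrl.movel([*P,.084],feed=.08);ctrl.dwell(.2)
f0=np.mean([ctrl.read_wrist_force() for _ in range(5)],0);print(f0)
z=.082
while z>.060:
    ctrl.movel([*P,z],feed=.03);f=ctrl.read_wrist_force()-f0
    print(round(z,4),ctrl.read_tcp_pos()[2].round(4),f.round(1))
    if f[2]>17 or abs(f[:2]).max()>15: break
    z-=.0015
ctrl.dwell(.2);print(ctrl.read_wrist_force()-f0,ctrl.read_tcp_pos(),ctrl.read_t())
s=ctrl.capture("scene")
cv2.imwrite("pics/pump3.png",cv2.resize(s["image"][120:230,170:320],(750,550),interpolation=cv2.INTER_CUBIC)[:,:,::-1])
E
```

```text
[-0.03712227 -0.17343206 -0.07412519]
0.082 0.082 [0.7 0.1 0.6]
0.0805 0.0804 [-0.7  0.1  0.1]
0.079 0.0789 [-0.1  0.4 -0.5]
0.0775 0.0774 [-0.1  0.3  0.6]
0.076 0.0759 [ 1.2 -0.2 -0.3]
0.0745 0.0744 [ 0.1 -0.8 -0.1]
0.073 0.0729 [ 0.5 -0.2  0.3]
0.0715 0.0714 [-0.5 -0.3  0.2]
0.07 0.0699 [-0.2  1.2 -1. ]
0.0685 0.0684 [-0.6  1.8 -0.5]
0.067 0.0672 [0.3 0.2 0.5]
0.0655 0.0656 [0.5 0.6 2.8]
0.064 0.064 [0.5 0.1 3.2]
0.0625 0.0625 [0.8 0.7 2.8]
0.061 0.061 [1.  0.7 3.2]
[0.9607165  0.06687892 4.05226513] [0.56221233 0.04106462 0.06111258] 14.7083
```

View pics/pump3.png

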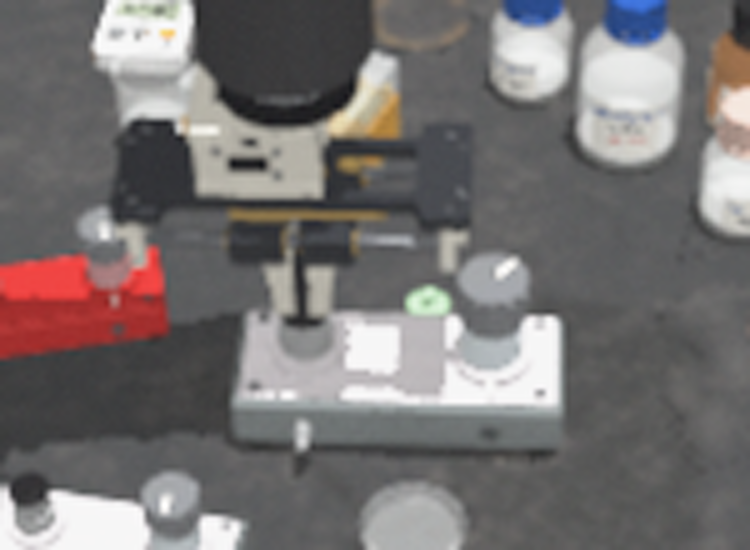

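Contact came at a reported z ≈ 0.0665 with about 3 N, which is the spring's preload. The fingers are on the head at (303,320), so the reported z reads about 30 mm lower than the tips really are. I'll press on to the stop.

```bash
python3 - <<'E'
from h import *
P=np.array([.562,.041]);f0=np.array([0,-.15,-.1])
z=.0595
while z>.044:
    ctrl.movel([*P,z],feed=.03);ctrl.dwell(.05);f=np.mean([ctrl.read_wrist_force() for _ in range(3)],0)-f0
    print(round(z,4),ctrl.read_tcp_pos()[2].round(4),f.round(1))
    if f[2]>14 or abs(f[:2]).max()>15: break
    z-=.0012
ctrl.dwell(.3);print(ctrl.read_wrist_force()-f0,ctrl.read_tcp_pos(),ctrl.read_moment())
s=ctrl.capture("scene")
cv2.imwrite("pics/p4.png",cv2.resize(s["image"][140:220,190:310],(750,500),interpolation=cv2.INTER_CUBIC)[:,:,::-1])
E
```

```text
0.0595 0.0596 [1.1 0.3 3.2]
0.0583 0.0584 [2.1 0.8 4.3]
0.0571 0.0572 [1.5 0.2 4.7]
0.0559 0.056 [2.2 0.7 5.3]
0.0547 0.0551 [1.6 1.  6.3]
0.0535 0.0549 [-2.3  0.8 16.5]
[-2.6352285   0.97285524 16.01237399] [0.56226807 0.04102981 0.05493761] [0.34025233 0.90541893 0.0548471 ]
```

View pics/p4.png

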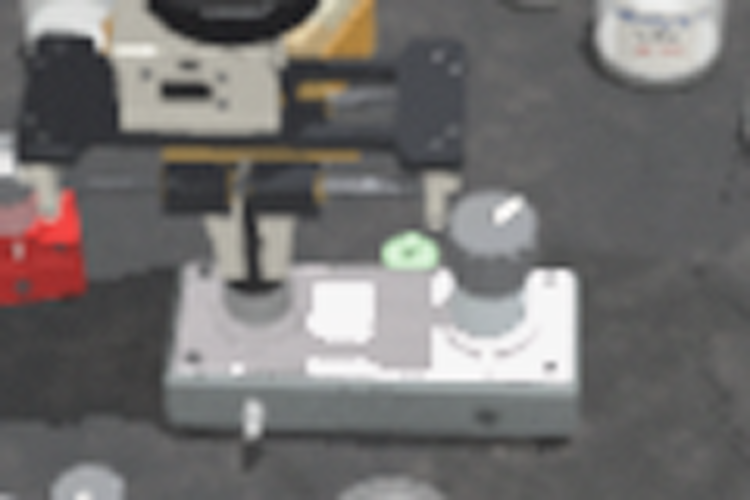

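Hard stop reached at a reported 0.0549: 12 mm of travel, with the force rising from 3 to 6 N and then jumping to 16 N. The real tip z is therefore the reported z plus 29 mm. Now I release the plunger, move over the cap and grip it, watching the forces.

```bash
python3 - <<'E'
from h import *
ctrl.movel([.562,.041,.11],feed=.1);print(ctrl.read_t())
C=np.array([.592,-.064])
ctrl.gripper_to(.088)
ctrl.move_pose([*C,.11],Rt(.1));ctrl.dwell(.1)
f0=np.mean([ctrl.read_wrist_force() for _ in range(5)],0);print(f0,ctrl.read_t(),ctrl.read_q().round(2),ctrl.read_grip_width())
for z in (.085,.075,.068,.062,.056):
    ctrl.movel([*C,z],feed=.06);f=ctrl.read_wrist_force()-f0
    print(z,ctrl.read_tcp_pos().round(4),f.round(1))
    if np.abs(f).max()>5: print("contact");break
s=ctrl.capture("scene");print(ctrl.read_t())
cv2.imwrite("pics/c1.png",cv2.resize(s["image"][130:220,190:325],(750,500),interpolation=cv2.INTER_CUBIC)[:,:,::-1])
E
```

```text
17.625
[0.23202607 0.63990525 0.04463881] 19.6833 [ 0.22  0.3  -0.29 -0.   -0.98  1.45] 0.08744606626626444
0.085 [ 0.5919 -0.064   0.0847] [-0.3  0.2  0.5]
0.075 [ 0.5916 -0.0641  0.0745] [ 0.5 -0.4 -0.6]
0.068 [ 0.5916 -0.0641  0.0675] [-0.4  0.1 -0. ]
0.062 [ 0.5917 -0.0641  0.0615] [ 0.1 -0.1  0.1]
0.056 [ 0.5916 -0.064   0.0555] [-0.2 -1.3 -1.3]
21.3833
```

View pics/c1.png

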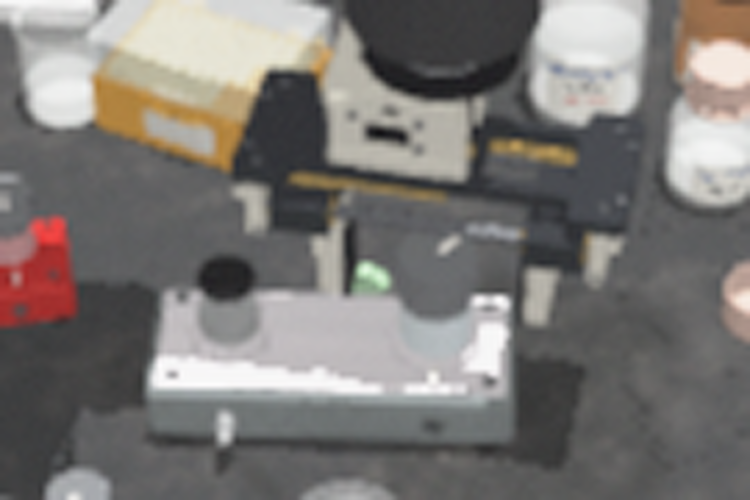

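The plunger is back up at (226,277). The fingers straddle the cap, with tips at (331,292) and (538,322) and the cap centred at (438,280), so the height and centring look right. Closing now.

```bash
python3 - <<'E'
from h import *
f0=ctrl.read_wrist_force()
ctrl.gripper_to(.0);ctrl.dwell(.2)
for _ in range(4):
    f=np.mean([ctrl.read_wrist_force() for _ in range(4)],0)-f0; p=ctrl.read_tcp_pos()
    print(ctrl.read_t(),ctrl.read_grip_width(),ctrl.read_finger_force(),f.round(1),p.round(4),ctrl.read_moment().round(2),yaw())
    if np.abs(f).max()<4: break
    ctrl.movel(p+np.clip(f,-10,10)*[1e-4,1e-4,0],feed=.02);ctrl.dwell(.1)
E
```

```text
22.3917 0.04144343935704958 30.00016540288925 [0.2 3.8 1. ] [ 0.592  -0.0637  0.0561] [1.4  0.41 0.06] 0.10005971368677209
```

```bash
python3 - <<'E'
from h import *
p0=ctrl.read_tcp_pos();y0=yaw();a=0;m0=ctrl.read_moment();st=.12;t0=ctrl.read_t()
while a<3.0:
    a+=st
    ctrl.movel(p0-[0,0,.004*a/2/np.pi],Rt(y0-a),feed=.02)
    M=np.mean([ctrl.read_moment() for _ in range(3)],0)-m0
    tr=(y0-yaw())%(2*np.pi)
    print(round(a,2),round(tr,3),M.round(3),ctrl.read_wrist_force().round(1),round(ctrl.read_grip_width(),4),round(ctrl.read_t(),2))
    if abs(M[2])>.22: break
    st=.12 if a<1.8 else .04
    if ctrl.read_t()>45: break
E
```

```text
0.12 0.12 [ 0.38   0.096 -0.101] [-1.3  4.3  2. ] 0.0411 22.66
0.24 0.24 [ 1.149  0.167 -0.076] [-1.4  6.7  1.9] 0.0409 22.93
0.36 0.36 [ 1.832  0.212 -0.148] [-2.2  8.3  1.5] 0.0413 23.19
0.48 0.479 [ 2.436  0.213 -0.153] [-1.5 11.7  1.7] 0.0408 23.46
0.6 0.599 [ 2.994  0.162 -0.084] [-3.1 11.7  1.3] 0.0409 23.73
0.72 0.719 [ 3.533  0.035 -0.072] [-1.1 13.4  1.3] 0.041 23.99
0.84 0.839 [ 4.08  -0.1   -0.033] [-0.8 15.4  0.8] 0.0411 24.26
0.96 0.959 [ 4.403 -0.363 -0.071] [ 0.3 15.   0.8] 0.0413 24.52
1.08 1.079 [ 4.742 -0.611 -0.058] [ 0.5 16.8 -1. ] 0.0413 24.79
1.2 1.199 [ 4.976 -0.9   -0.072] [ 2.3 16.9 -0.7] 0.0413 25.06
1.32 1.319 [ 5.157 -1.232 -0.073] [ 2.7 17.9 -1.3] 0.0411 25.32
1.44 1.439 [ 5.238 -1.681 -0.053] [ 3.6 18.5 -2.6] 0.0409 25.59
1.56 1.559 [ 5.294 -2.04  -0.083] [ 4.4 18.  -4. ] 0.0411 25.86
1.68 1.679 [ 5.211 -2.523 -0.058] [ 7.3 17.8 -3.9] 0.0408 26.12
1.8 1.799 [ 5.069 -2.896 -0.054] [ 7.1 17.9 -5.1] 0.0412 26.39
1.84 1.838 [ 4.967 -3.057 -0.062] [ 8.  17.  -4.3] 0.041 26.64
1.88 1.878 [ 4.912 -3.253 -0.063] [ 8.7 16.7 -5.7] 0.041 26.89
1.92 1.918 [ 4.787 -3.441 -0.061] [ 9.2 17.7 -6.4] 0.0413 27.14
1.96 1.958 [ 4.686 -3.558 -0.053] [ 9.2 16.4 -6.2] 0.0411 27.39
2.0 1.998 [ 4.623 -3.735 -0.09 ] [ 8.3 16.8 -7. ] 0.0409 27.64
2.04 2.038 [ 4.435 -3.891 -0.022] [10.  16.4 -6.6] 0.0414 27.89
2.08 2.078 [ 4.381 -4.032 -0.033] [10.6 15.8 -7.2] 0.0411 28.14
2.12 2.118 [ 4.209 -4.178 -0.038] [ 9.7 14.7 -7.3] 0.0409 28.39
2.16 2.158 [ 4.059 -4.358 -0.023] [11.6 15.2 -9. ] 0.0409 28.64
2.2 2.198 [ 3.924 -4.483 -0.107] [10.9 14.  -8.1] 0.0411 28.89
2.24 2.238 [ 3.83 -4.65 -0.01] [12.4 14.4 -8.8] 0.0409 29.14
2.28 2.278 [ 3.666 -4.814 -0.062] [12.5 14.2 -8.9] 0.0413 29.39
2.32 2.318 [ 3.457 -4.953 -0.088] [12.4 12.6 -8.8] 0.0412 29.64
2.36 2.358 [ 3.277 -5.121 -0.029] [12.7 11.9 -9.8] 0.0408 29.89
2.4 2.397 [ 3.11  -5.233  0.35 ] [ 13.   11.7 -10.2] 0.0409 30.14
```

The stop is clear: the moment jumped by about 0.4 N m at 2.38 rad of turn, which agrees with the 2.2–2.45 rad estimated from the images. Now I back off a quarter turn, relieving the side load on the way.

```bash
python3 - <<'E'
from h import *
p0=ctrl.read_tcp_pos();ys=.10006-2.38;y=yaw();end=ys+np.pi/2+.008
print(y,end); off=np.zeros(3)
n=14
for i,yy in enumerate(np.linspace(y,end,n+1)[1:]):
    ctrl.movel(p0+off+[0,0,.004*(yy-y)/2/np.pi],Rt(yy),feed=.02)
    f=np.mean([ctrl.read_wrist_force() for _ in range(3)],0)
    off[:2]+=np.clip(f[:2],-15,15)*1.5e-5
    print(round(yaw()-ys,3),ctrl.read_moment().round(2),f.round(1),round(ctrl.read_grip_width(),4))
ctrl.dwell(.5)
print(yaw()-ys,off,ctrl.read_wrist_force(),ctrl.read_finger_force(),ctrl.read_t())
t=ctrl.capture("top");s=ctrl.capture("scene")
cv2.imwrite("pics/e1.png",np.hstack([cv2.resize(c["image"][v:v+70,u:u+70],(400,400),interpolation=cv2.INTER_CUBIC) for c,u,v in((t,250,150),(s,230,140))])[:,:,::-1])
E
```

```text
-2.2970091211245975 -0.7011436732051033
0.096 [2.09 0.37 0.02] [-1.3  5.3 -1.4] 0.0409
0.211 [2.41 0.75 0.02] [-2.6  6.5  0.2] 0.041
0.324 [2.6  1.13 0.07] [-3.7  7.4  0.4] 0.0407
0.438 [2.68 1.47 0.04] [-3.9  7.1  0.2] 0.0409
0.552 [2.69 1.86 0.03] [-4.3  6.9  1.7] 0.0411
0.666 [2.76 2.16 0.04] [-6.4  7.2  2.9] 0.0411
0.78 [2.56 2.43 0.02] [-6.7  7.3  2.7] 0.0412
0.894 [2.36 2.74 0.04] [-8.   6.6  3.7] 0.0409
1.008 [2.13 2.94 0.03] [-8.2  6.1  4.1] 0.0408
1.122 [ 1.78  3.12 -0.02] [-8.7  3.8  4.6] 0.041
1.236 [1.52 3.35 0.06] [-8.5  3.7  4.5] 0.0409
1.35 [1.05 3.43 0.  ] [-9.3  3.1  4.5] 0.0409
1.464 [0.62 3.49 0.07] [-9.3  1.9  4.4] 0.0412
1.578 [0.07 3.55 0.04] [-9.6  0.5  5.3] 0.0408
1.5771254510293162 [-0.00135701  0.00110193  0.        ] [-10.14045962   0.2743226    4.56091333] 30.00098079442978 34.575
```

View pics/e1.png

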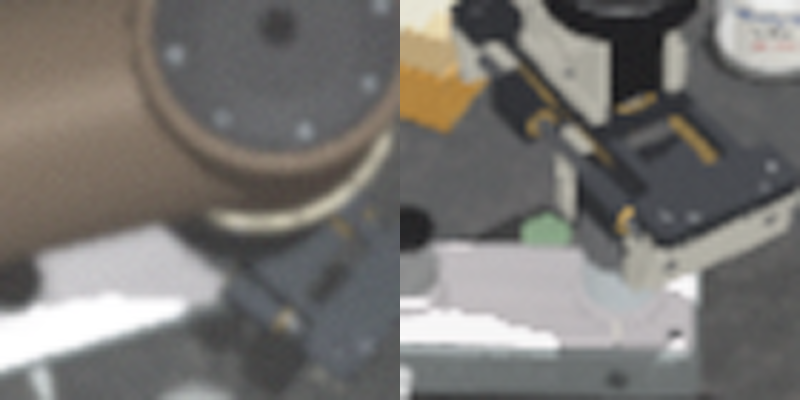

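The cap is held at 1.577 rad open (a quarter turn is 1.571). The grip force is 30 N, the moment is low and the side load is about 10 N. In the crops the jaw hides the bar, but the fingers are on the cap above the glass at (620,285).

```bash
python3 -c "
from h import *
print(ctrl.hand_in())"
```

```text
the job is handed in; nothing more can be done
None
```

The job is handed in: I pressed the pump to its stop and let it come back up, then bottomed out the cap, backed it off about 1.58 rad (a quarter turn is 1.57) and kept it held; that angle comes from the tool's rotation, because the gripper hid the cap's bar in the last picture.

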